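Show the hand stamp to the desk camera

ROBOT

A 6-joint arm with a two-finger parallel gripper is mounted at the origin on the work surface. World frame = base frame: x ahead of the robot, y to its left, z up, the work surface at z = 0. Lengths are in mm, angles in rad, forces in N, time in s.
With the tool pointing down it reaches from about 350 to 975 mm from the base axis. Payload 7.1 kg.
Tool frame: the origin (TCP) lies midway between the tips of the shut fingers; the grasp point (between the pads) lies 19 mm behind it; z points along the fingers, y is the line along which they close (so a half turn about z gives the same grasp; the last joint's range is limited). The gripper opens to 88 mm and grips with 3 to 60 N. Pads are 20 mm wide; open, the fingers measure 115 mm over their backs; the gripper's body (75 mm by 178 mm) begins 61 mm behind the grasp point.
Start: joints at [-1.336, 0.423, 1.63, -0, 1.089, -0.019], TCP at [156.946, -604.957, 222.675] pointing down, gripper open.
Joint ranges: [-3, 3], [-0.9, 2.11], [0.09, 2.58], [-1.31, 4.45], [0.11, 2.69], [-2.54, 2.54]. Speed limits (rad/s): [2.39, 2.39, 3.01, 3.14, 3.14, 3.14].

INTERFACE

Orientations are given as a rotation vector (axis times angle).
In Python, from workcell import status, eyes, ticket gives the robot as it stands.
- The arm moves only by the tool creep_tool, called after "Call:" in YAML: its name, and indented under it one key for each argument. Schema: {"type":"object","properties":{"motion":{"type":"array","items":{"type":"array","items":{"type":"number"},"minItems":6,"maxItems":6},"minItems":1,"maxItems":5},"aperture":{"type":"number"},"only":{"type":"string"},"quiet":{"type":"boolean"},"lines":{"type":"string"}},"required":["motion"],"additionalProperties":false}. motion is a list of rows, 1 to 5 of them, each of 6 numbers: dx, dy, dz in normalised numbers (1 is 600 mm), then a rotation vector rx, ry, rz in normalised numbers (1 is pi rad); each row shifts and turns the commanded pose from where the row before left it, along the tool's axes as they then stand; what a row does not reach is not made up. A row lasts 1/12 s, in which the tool goes at most 41.7 mm and 0.125 rad, less where a joint would pass 70% of its speed; a pose out of reach is approached as far as the arm can. aperture is the finger opening in mm, set as the call begins (left out keeps the last). The fingers move at their own pace and stop on an object; the grip force is fixed at half the most. Time passes only in rows, so rows that do not move let the fingers close. The tool returns the time, the measured TCP pose, the force, the opening and the grip force at its end. only (a regular expression) keeps the lines of the reply that match it, lines (a string "A,B") keeps lines A to B, and quiet returns only ok. Input that does not fit is refused with a message, and nothing moves.
- status.get_obs(): the state, without advancing time (a new reading comes with each control period).
- eyes.get_image(name): name is "scene" or "top" or "wrist"; returns a dict with "img" (400x640x3 uint8, red, green, blue), "range_z" (400x640 float32, mm along the optical axis (not along the pixel's ray), 0 where there is no reading), "fx", "fy", "cx", "cy" (pixels), "R" (3x3) and "t" (3): a world point X has camera coordinates R X + t. Camera axes: x right, y down, z forward; pixel columns grow to the right and rows downward; lengths in mm; the calibration is good to about 2 mm. The wrist camera is an equidistant fisheye: a pixel r from the principal point sees the ray r / f radians off the axis. A picture is of the moment at which its call begins.
- ticket.close_job(): hands the job in; it is judged then, once.
The state is a dict: "t": time; "qpos": joint angles; "qvel": joint speeds; "joint_torque": joint torques, N m; "ee_pos": TCP position; "orientation": TCP orientation; "ft_force": force on the tool from outside, world axes, zero at the start; "moment": the same for the moment, N m; "width": finger opening in mm; "grasp_force": force on a finger pad.
Only numpy, scipy, OpenCV 4.12 (cv2) and the standard library are available. Lean on these libraries where they do the work, as an engineer would, in place of code of your own. Each camera call takes 0.05 s, during which the arm holds its last target. There are 200 camera calls.

TASK

Slide the clear bin's cover fully open (it has an orange grip), take the hand stamp out and hold it up still in front of the desk camera, its red face 15 cm from the lens, centred in the view and square to the lens (tilted as the camera is tilted), with the long edge of the face level. Finish while holding it there, with the cover left open, and leave the camera and everything else on the desk alone.

Things in the scene. Friction and masses are not known exactly. Their poses are not given: they have to be found in the camera images.
- bin: Fixed clear plastic bin, 170 (x) x 370 (y) x 50 mm high, walls 5 mm; aluminium strips on its long walls reach 56 mm. Origin: centre of its underside, on the desk. Its -y half is an open-topped bay (inside x -80..80, y -180..-2.5 mm, floor 4 mm above the desk) under the sliding cover; its +y half is decked over at 49 mm and stays shut.
- cover (a joint): Slide of the clear cover plate (156 x 182 x 4 mm, top 54 mm above the desk) along the bin's own +y, in m: 0 closed over the bay, 0.178 fully open over the decked half. It starts shut or up to 0.02 open, drags with about 1.5 N plus 3 N per m/s and stays where it is left.
- cover_grip (a point): Centre of the orange upright fin on the cover, by which it is slid: 12 mm thick along y, 60 mm long in x, 28 mm high (its top is 14 mm above this point, the cover plate 14 mm below). Axes parallel to the bin's. The fin lies at the bin's y = -22.5 mm + cover value.
- stamp: Loose hand stamp, 50-100 g, lying on its side in the bay. Along its x: round button -58..-50 mm, dark wooden handle -50..12 (22 wide in y, 28 high), black head 12..34 (46 wide, 30 high), red face plate to 40 (42 x 26). Origin: on its underside, near the balance point; z up as it lies; +x points out of the red face, at the start away from the robot within 0.85 rad. Grip the handle across y.
- stamp_face (a point): Centre of the red face of the stamp: at (40, 0, 15) mm in the stamp's frame, axes as the stamp's.
- cam_head: Head of the desk camera: black box 36 x 90 x 34 mm with a lens ring, tilted down 0.05 to 0.35 rad on a thin column; lens 0.25 to 0.32 m above the desk. Looks along its own -x; y is level, z is up in its picture. Origin: centre of the box. It shifts if pushed hard. A stamp shown rightly has its axes parallel to the head's (or half-turned about x).
- lens (a point): Front of the lens, at (-26, 0, 0) mm in the head's frame, axes as the head's: the line of sight runs from here along -x, and the red face belongs 150 mm along it.
- camera: Foot and column of the desk camera stand, fixed to the desk at the far side: foot 90 mm across, column 18 mm. Origin: centre of the underside, z up, yaw as the head's.
- mug: Olive ceramic tea mug, 82 mm across, 95 mm high, handle at +y. Origin: centre of the underside.
- pencil_holder: Steel mesh pencil holder, 83 mm across, 100 mm high, with pencils up to 170 mm. Origin: centre of the underside.
- tape_gun: Closed black tape gun housing lying down, 150 x 50 x 95 mm high. Origin: centre of the underside.
- note_block: Yellow note block, 76 x 76 x 40 mm. Origin: centre of the underside.
- stapler: Blue stapler, 140 x 36 x 44 mm high. Origin: centre of the underside.
- photo_stand: Small aluminium photo stand with a plain frame, 130 mm wide (y), about 180 mm high. Origin: centre of the underside.

How it is judged (in metres and radians):
On the way, in this order (a step that is already met when the one before it is completed fails the run):
1. the cover is slid fully open (value of joint cover above 0.165 m), for 0.2 s.
2. the stamp is lifted out of the bin in the gripper (height (world z) of stamp above 0.09 m and contact force between stamp and the fingers above 1 N), for 0.2 s.
At the end, for the whole second after the job is handed in: Stamp held still in the fingers in the air (origin over 0.13 m), not touching the camera, red face towards the lens, 125-175 mm in front of it and within 20 mm of the line of sight each way, its x and y axes each within 0.2 rad of the head's; cover open over 0.155 m (x of stamp_face in the frame of lens between -0.175 and -0.125 m and y of stamp_face in the frame of lens between -0.02 and 0.02 m and z of stamp_face in the frame of lens between -0.02 and 0.02 m and x of stamp in the frame of lens below -0.175 m and angle between the x axis of stamp and the x axis of cam_head, either way round below 0.2 rad and angle between the y axis of stamp and the y axis of cam_head, either way round below 0.2 rad and height (world z) of stamp above 0.13 m and contact force between stamp and the fingers above 1 N and contact force between stamp and camera below 0.1 N and linear speed of stamp below 0.03 m/s and value of joint cover above 0.155 m); the arm keeps its last pose, push and grip.
It fails at once if a bystander on the desk (mug, pencil holder, tape gun, note block, stapler, photo stand) is shifted by more than 30 mm (distance of any of mug, pencil_holder, tape_gun, note_block, stapler, photo_stand from where it was at the start of the episode above 0.03 m).
It fails at once if the camera is pushed out of its setting by more than 10 mm (distance of lens from where it was at the start of the episode above 0.01 m).
It also fails if it takes over 54 s, if anything falls off the work surface, if the arm or the gripper's body presses on something with over 40 N, if the wrist force passes 120 N, or if a joint passes its speed limit or range.

## Working session

There is one attempt and no reset: what is moved stays moved. The work goes in short steps, Python scripts to look and compute and a tool call to move; the robot and the scene stay as the last step left them, time stands still between calls to the robot, and variables do not carry over. Pictures are saved under pics/ and viewed, at most 10 in all, crops included, and the job is handed in when it is done.

```bash
mkdir -p pics; ls
```

Run:
```python
from workcell import status, eyes
import cv2,numpy as np
print(status.get_obs())
for n in ("scene","top"):
    d=eyes.get_image(n); cv2.imwrite(f"pics/{n}0.png",d["img"][:,:,::-1]); np.savez(f"pics/{n}0.npz",**d)
    print(n,d["fx"],d["fy"],d["cx"],d["cy"],d["R"],d["t"])
```

```text
pics
{'t': 0.0, 'qpos': array([-1.33599679e+00,  4.23853958e-01,  1.63067625e+00,  6.37031146e-06,
        1.08862544e+00, -1.89805531e-02]), 'qvel': array([-0.00050025,  0.00051711,  0.00140658, -0.00045789, -0.00159968,
        0.00140815]), 'joint_torque': array([-3.78195313e-03, -5.44632447e+01, -2.73671472e+01,  6.40626973e-02,
        2.27712805e-02, -1.11693560e-04]), 'ee_pos': array([ 156.82344415, -604.42642387,  221.89892166]), 'orientation': array([-3.11479360e+00, -3.97366620e-01,  2.55484017e-04]), 'ft_force': array([ 0.44025172,  1.07029573, -0.96810143]), 'moment': array([-0.03071121, -0.03091159,  0.03092657]), 'grasp_force': 0.0, 'width': 88.1024479261379}
scene 384.57679151570943 384.57679151570943 319.9051518110117 194.26366749400836 [[ 0.63856981  0.76934489 -0.01835845]
 [ 0.44359474 -0.38747559 -0.80813759]
 [-0.62884998  0.50790856 -0.58870756]] [-374.58886074 -129.67728778 1897.30276709]
top 458.6659480498671 458.6659480498671 322.65235745299066 193.6467222369878 [[ 0.02380964 -0.99969119  0.00711581]
 [-0.99517981 -0.02437833 -0.09498865]
 [ 0.09513279 -0.00481986 -0.99545292]] [   4.25166085  606.63819637 1634.35919081]
```

View pics/scene0.png

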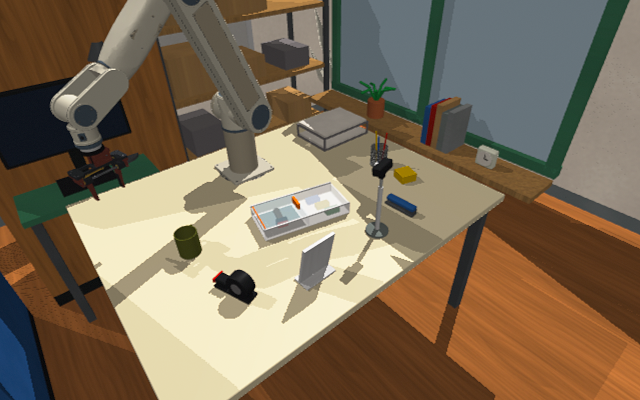

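View pics/top0.png

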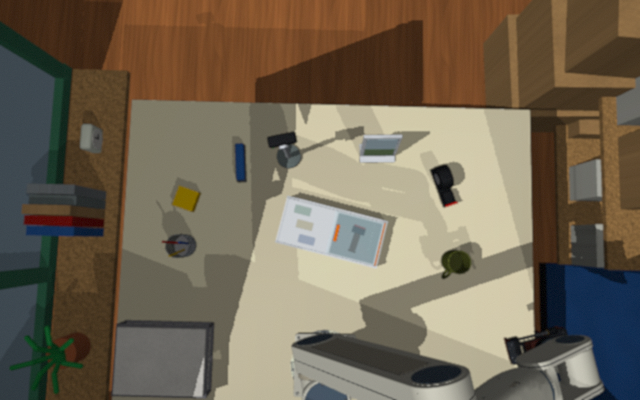

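The scene view shows the bin mid-desk with the camera stand beyond it. In the top view the fin is near (336,232), the stamp near (356,237), the head near (282,141) and the foot near (289,157). I'll enlarge both.

Run:
```python
import cv2,numpy as np
t=cv2.imread("pics/top0.png"); s=cv2.imread("pics/scene0.png")
cv2.imwrite("pics/topc.png",cv2.resize(t[120:275,260:400],None,fx=5,fy=3.87*1,interpolation=cv2.INTER_CUBIC) if 0 else cv2.resize(t[125:275,260:400],None,fx=4,fy=4,interpolation=cv2.INTER_CUBIC))
cv2.imwrite("pics/scenec.png",cv2.resize(s[145:245,240:400],None,fx=5,fy=5,interpolation=cv2.INTER_CUBIC))
```

```text
(no output)
```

View pics/topc.png

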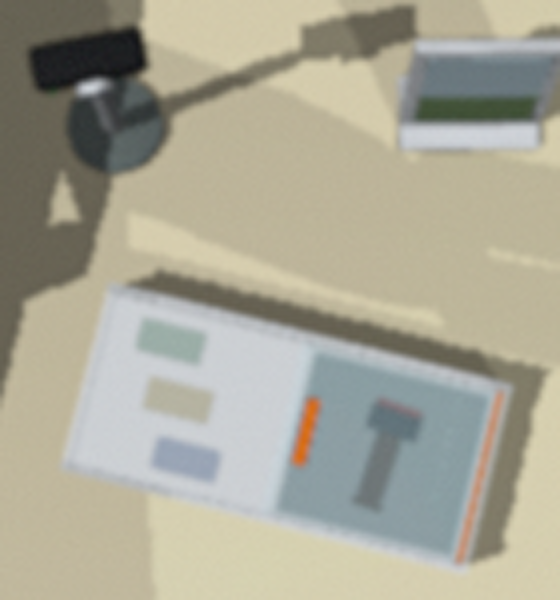

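View pics/scenec.png

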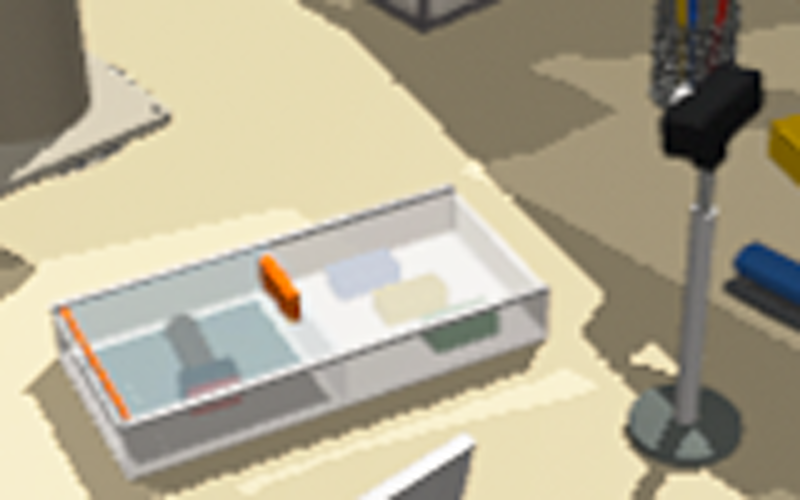

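Create h.py:
```python
import numpy as np, cv2
from scipy.optimize import least_squares
from scipy.spatial.transform import Rotation as Rot
def load(n): return dict(np.load(f"pics/{n}.npz"))
def proj(d,X):
    c=np.atleast_2d(X)@d["R"].T+d["t"]
    return np.c_[d["fx"]*c[:,0]/c[:,2]+d["cx"],d["fy"]*c[:,1]/c[:,2]+d["cy"]]
def tri(obs):
    """obs: list of (cam,(u,v)); returns point and rms residual px"""
    f=lambda X:np.concatenate([(proj(d,X)[0]-p) for d,p in obs])
    r=least_squares(f,[600,0,50]); return r.x,np.abs(r.fun).max()
def onplane(d,p,z):
    ray=d["R"].T@np.array([(p[0]-d["cx"])/d["fx"],(p[1]-d["cy"])/d["fy"],1]); o=-d["R"].T@d["t"]
    return o+ray*(z-o[2])/ray[2]
def cloud(d,box):
    u0,v0,u1,v1=box; v,u=np.mgrid[v0:v1,u0:u1]; z=d["range_z"][v0:v1,u0:u1].astype(float)
    P=np.stack([(u-d["cx"])/d["fx"]*z,(v-d["cy"])/d["fy"]*z,z],-1)
    return (P-d["t"])@d["R"], d["img"][v0:v1,u0:u1].astype(int), z
```

Run:
```python
from h import *
T,S=load("top0"),load("scene0")
tp=lambda x,y:np.array([260+(x+.5)/4-.5,125+(y+.5)/4-.5]); sp=lambda x,y:np.array([240+(x+.5)/5-.5,145+(y+.5)/5-.5])
np.set_printoptions(precision=1,suppress=True)
print("fin centre-top",tri([(T,tp(306,432)),(S,sp(281,278))]))
print("lens",tri([(T,tp(94,88)),(S,sp(682,92))]))
print("foot",tri([(T,tp(116,124)),(S,sp(686,425))]))
C=[tp(113,287),tp(512,385),tp(465,570),tp(63,468)]
W=[onplane(T,c,54) for c in C];print("bin corners",W,[np.linalg.norm(W[i]-W[i-3]) for i in range(4)],np.mean(W,0))
C=[sp(452,188),sp(548,288),sp(125,415),sp(57,312)]
W=[onplane(S,c,54) for c in C];print("bin corners scene",W,np.mean(W,0))
for n,c in dict(button=(368,505),face=(400,402),face_l=(377,400),face_r=(423,410),headbackL=(369,428),headbackR=(416,440)).items(): print(n,onplane(T,tp(*c),20))
for n,c in dict(button=(185,322),facetop=(213,390)).items(): print(n,onplane(S,sp(*c),30))
for d,b in((T,(266,128,298,150)),(S,(370,155,395,182))):
    P,I,z=cloud(d,b); m=(I.max(-1)<60)&(z>0)&(P[...,2]>230); Q=P[m]; print("head",len(Q),np.percentile(Q,[2,50,98],0),Q.mean(0))
for d,b in((T,(334,222,342,244)),(S,(290,193,302,212))):
    P,I,z=cloud(d,b); m=(I[...,0]>200)&(I[...,2]<60)&(z>0); Q=P[m]; print("fin",len(Q),np.percentile(Q,[2,50,98],0),Q.mean(0))
```

```text
fin centre-top (array([467.5, -29. ,  80.5]), np.float64(0.8108148203742189))
lens (array([722.8, 145.6, 300.9]), np.float64(0.5429406990845678))
foot (array([748.4, 150.1,   7.5]), np.float64(0.769578382307941))
bin corners [array([591.1, 142.8,  54. ]), array([ 512.4, -214.2,   54. ]), array([ 348.8, -174.5,   54. ]), array([429.6, 182. ,  54. ])] [np.float64(365.57423838945215), np.float64(168.38345221488532), np.float64(365.4900990373272), np.float64(166.19943569092428)] [470.5 -16.   54. ]
bin corners scene [array([433.7, 185.8,  54. ]), array([594.6, 149.9,  54. ]), array([ 500.7, -198.4,   54. ]), array([ 357.7, -170.6,   54. ])] [471.7  -8.3  54. ]
button [402.6 -90.5  20. ]
face [ 495.9 -117.8   20. ]
face_l [497.2 -96.9  20. ]
face_r [ 489.2 -138.8   20. ]
headbackL [471.8 -90.1  20. ]
headbackR [ 462.  -132.8   20. ]
button [410.1 -83.9  30. ]
facetop [ 496.  -116.3   30. ]
head 301 [[722.3 111.5 297.4]
 [742.8 151.  308.1]
 [762.7 190.2 314.5]] [742.8 150.1 307.8]
head 259 [[730.7 106.4 260.3]
 [758.2 140.6 304.8]
 [773.5 191.3 312.4]] [756.6 142.4 300.2]
fin 25 [[443.9 -37.1  78.5]
 [468.2 -30.6  84. ]
 [489.2 -24.1  90. ]] [466.7 -30.9  84. ]
fin 22 [[439.3 -39.1  65.5]
 [466.3 -29.1  83.2]
 [495.  -10.1  89.7]] [467.9 -29.   82.2]
```

Top view, in crop pixels: fin (306,432), stamp button (368,505), face (400,402), lens ring (94,88). Scene crop: fin top (281,278), lens ring (682,92). Next I fit the head box to the depth clouds and the stamp to its points.

Add to h.py:
```python
def headfit(clouds,lensobs,w=1.0):
    H=np.array([18,45,17.])
    def f(p):
        R=Rot.from_euler("ZY",[p[3],p[4]]).as_matrix(); r=[]   # +Y pitch
        for Q in clouds:
            q=np.abs((Q-p[:3])@R)-H
            sd=np.linalg.norm(np.maximum(q,0),axis=1)+np.minimum(q.max(1),0); r.append(sd/np.sqrt(len(Q)))
        L=p[:3]+R@[-26,0,0]
        for d,px in lensobs: r.append(w*(proj(d,L)[0]-px)*.5)
        return np.concatenate(r)
    s=least_squares(f,[748,150,300,.2,-.15],loss="soft_l1"); p=s.x
    R=Rot.from_euler("ZY",p[3:]).as_matrix(); return p,p[:3]+R@[-26,0,0],R,s.cost
```

Run:
```python
from h import *
np.set_printoptions(precision=3,suppress=True)
T,S=load("top0"),load("scene0")
cl=[]
for d,b in((T,(266,128,298,150)),(S,(370,155,395,180))):
    P,I,z=cloud(d,b); m=(I.max(-1)<60)&(z>0)&(P[...,2]>255)&(P[...,2]<345)&(abs(P[...,0]-745)<60); m=cv2.erode(m.astype(np.uint8),np.ones((3,3)))>0; cl.append(P[m])
lo=[(T,(283.5,146.9)),(S,(376.3,163.3))]
for c in (cl,cl[:1],cl[1:]):
    for l in (lo,[]):
        p,L,R,co=headfit(c,l); print(p,L,co)
# plane fit of top-cloud points
Q=cl[0]; A=np.c_[Q[:,:2],np.ones(len(Q))]; print(np.linalg.lstsq(A,Q[:,2],rcond=None)[0],len(Q))
```

```text
[746.831 153.015 292.341   0.212  -0.066] [721.469 147.549 290.639] 6.508961221721754
[746.711 153.073 292.226   0.208  -0.116] [721.441 147.746 289.222] 5.753110876368766
[748.963 152.215 292.062   0.209   0.033] [723.543 146.824 292.922] 4.59708607575856
[751.684 143.775 292.353   0.231  -0.035] [726.39  137.826 291.434] 3.8862279637538126
[746.235 152.888 292.895   0.224  -0.065] [720.935 147.132 291.218] 2.0958604344248073
[746.638 152.804 292.109   0.225  -0.187] [721.735 147.101 287.279] 1.3264247237886184
[  0.102   0.017 230.383] 202
```

Add to h.py:
```python
def down(yaw):
    """tool pointing down with tool y axis at world heading `yaw`"""
    y=np.array([np.cos(yaw),np.sin(yaw),0]); z=np.array([0,0,-1.]); return np.c_[np.cross(y,z),y,z]
def go(pos,R=None):
    from workcell import status
    o=status.get_obs(); R0=Rot.from_rotvec(o["orientation"]).as_matrix(); p=o["ee_pos"]
    np.set_printoptions(precision=3,suppress=True)
    print("t",o["t"],"pos",p,"w",o["width"],"F",o["ft_force"],"q",o["qpos"])
    dp=np.array(pos)-p
    print("no-turn dxyz",R0.T@dp)
    if R is not None: print("rotvec",Rot.from_matrix(R0.T@R).as_rotvec(),"after turn dxyz",R.T@dp)
```

Run:
```python
from h import *
go([467.5,-30,180],down(np.arctan2(-.977,-.215)))
```

```text
t 0.1 pos [ 156.83  -604.495  221.982] w 88.10285627265722 F [-0.585  0.836 -0.   ] q [-1.336  0.424  1.631 -0.     1.089 -0.019]
no-turn dxyz [ 444.977 -478.019   42.631]
rotvec [-0.001  0.     0.47 ] after turn dxyz [ 179.94  -627.839   41.982]
```

The rows are not in the units I measure in: shifts go in shares of 600 mm and turns go in shares of pi rad. I convert before sending: -33 mm / 600 = -0.055, 9.5 mm / 600 = 0.0158, 0.1175 rad / 3.1416 = 0.0374.

Call:
creep_tool:
  motion:
    - [0, 0, 0, 0, 0, 0.0374]
    - [0, 0, 0, 0, 0, 0.0374]
    - [0, 0, 0, 0, 0, 0.0374]
    - [0, 0, 0, 0, 0, 0.0374]
    - [0.0158, -0.055, 0, 0, 0, 0]
  aperture: 44

```text
t: 0.52
ee_pos: [171.8, -578.2, 222.5]
orientation: [3.119, -0.353, 0.0]
ft_force: [0.3, 0.6, 0.3]
width: 57.9
grasp_force: 0.0
```

Call:
creep_tool:
  motion:
    - [0.0158, -0.055, 0, 0, 0, 0]
    - [0.0158, -0.055, 0, 0, 0, 0]
    - [0.0158, -0.055, 0, 0, 0, 0]
    - [0.0158, -0.055, 0, 0, 0, 0]
    - [0.0158, -0.055, 0, 0, 0, 0]

```text
t: 0.93
ee_pos: [255.4, -422.1, 222.4]
orientation: [-3.123, 0.34, 0.001]
ft_force: [0.9, 1.0, -0.4]
width: 43.8
grasp_force: 0.0
```

Call:
creep_tool:
  motion:
    - [0.0158, -0.055, 0, 0, 0, 0]
    - [0.0158, -0.055, 0, 0, 0, 0]
    - [0.0158, -0.055, 0, 0, 0, 0]
    - [0.0158, -0.055, 0, 0, 0, 0]
    - [0.0158, -0.055, 0, 0, 0, 0]

```text
t: 1.35
ee_pos: [337.2, -271.2, 222.6]
orientation: [-3.123, 0.339, 0.0]
ft_force: [1.0, -0.4, -0.6]
width: 44.3
grasp_force: 0.0
```

Call:
creep_tool:
  motion:
    - [0.0158, -0.055, 0, 0, 0, 0]
    - [0.0158, -0.055, 0, 0, 0, 0]
    - [0.0158, -0.055, 0, 0, 0, 0]
    - [0.0158, -0.055, 0, 0, 0, 0]
    - [0, 0, 0, 0, 0, 0]

```text
t: 1.77
ee_pos: [404.1, -148.1, 222.7]
orientation: [-3.123, 0.332, -0.001]
ft_force: [-0.6, -0.4, 0.3]
width: 44.1
grasp_force: 0.0
```

Run:
```python
from h import *
from workcell import eyes
go([467.5,-30,180],down(np.arctan2(-.977,-.215)))
d=eyes.get_image("wrist"); np.savez("pics/w1.npz",**d); cv2.imwrite("pics/w1.png",d["img"][:,:,::-1]); print(d["fx"],d["R"],d["t"])
```

```text
t 1.7667 pos [ 404.115 -148.118  222.69 ] w 44.13139130542175 F [-0.646 -0.353  0.31 ] q [-0.38   0.132  2.04   0.002  0.969  1.402]
no-turn dxyz [  37.103 -128.756   42.863]
rotvec [-0.001 -0.     0.005] after turn dxyz [  36.518 -128.98    42.69 ]
309.70691628693146 [[-0.211 -0.977 -0.003]
 [-0.938  0.202  0.281]
 [-0.274  0.062 -0.96 ]] [-57.658 375.666 510.975]
```

View pics/w1.png

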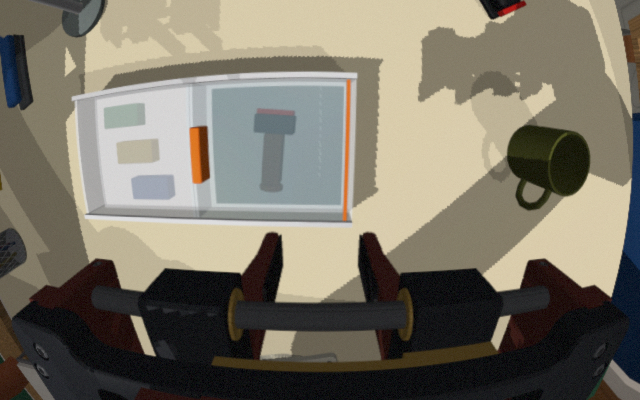

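Add to h.py:
```python
_p0=proj
def proj(d,X):
    if abs(float(d["fx"])-309.7)>3: return _p0(d,X)
    c=np.atleast_2d(X)@d["R"].T+d["t"]; r=np.hypot(c[:,0],c[:,1]); th=np.arctan2(r,c[:,2])
    return np.c_[d["cx"]+d["fx"]*th*c[:,0]/r,d["cy"]+d["fy"]*th*c[:,1]/r]
def atz(d,p,z):
    return least_squares(lambda q:proj(d,[q[0],q[1],z])[0]-p,[500,0]).x
```

Run:
```python
from h import *
np.set_printoptions(precision=1,suppress=True)
T,S,W=load("top0"),load("scene0"),load("w1")
tp=lambda x,y:np.array([260+(x+.5)/4-.5,125+(y+.5)/4-.5]); sp=lambda x,y:np.array([240+(x+.5)/5-.5,145+(y+.5)/5-.5])
print("fin",tri([(T,tp(306,432)),(S,sp(281,278)),(W,(200,127+28))]))
for z in(68,82): print("fin corners",z,[atz(W,p,z) for p in((191,127),(207,126),(194,184),(209,183))])
print("button",tri([(T,tp(368,505)),(W,(271,190))]),atz(W,(271,190),19))
print("face",tri([(T,tp(400,402)),(W,(276,110))]),atz(W,(276,110),34))
print("neck",tri([(T,tp(392,434)),(W,(274,134))]),atz(W,(274,134),34))
print("headback L,R",atz(W,(254,132),34),atz(W,(295,135),34))
```

```text
fin (array([467.9, -31.2,  78.1]), np.float64(1.145414744185132))
fin corners 68 [array([499.8, -25.2]), array([495.8, -43.7]), array([438.3, -10.4]), array([435.3, -28.6])]
fin corners 82 [array([499. , -31.3]), array([495.1, -49. ]), array([440.1, -17.2]), array([437.3, -34.6])]
button (array([405.2, -88. ,  35.3]), np.float64(0.6193959199440258)) [401.9 -84.2]
face (array([ 494.3, -116.1,   39.4]), np.float64(0.3021480333474358)) [ 494.4 -115.3]
neck (array([ 468.4, -108.6,   44.9]), np.float64(0.5202289120441606)) [ 468.2 -106.8]
headback L,R [476.  -84.8] [ 461.7 -129.9]
```

The wrist picture shows the fin at about (200,155) and the stamp's button at (271,190) with its face at (276,110). The stamp's yaw is about -0.30, and the fin is at (468,-30.5). Next I straddle the fin.

In the tool's units: -32 mm / 600 = -0.0533, 20 mm / 600 = 0.0333.

Call:
creep_tool:
  motion:
    - [0.015, -0.0533, 0, 0, 0, 0]
    - [0.015, -0.0533, 0, 0, 0, 0]
    - [0.015, -0.0533, 0, 0, 0, 0]
    - [0.015, -0.0533, 0, 0, 0, 0]
    - [0, 0, 0.0333, 0, 0, 0]
  aperture: 44

```text
t: 2.23
ee_pos: [469.5, -32.6, 205.3]
orientation: [-3.123, 0.336, -0.012]
ft_force: [1.1, -0.6, 0.1]
width: 43.9
grasp_force: 0.0
```

Call:
creep_tool:
  motion:
    - [0, 0, 0.05, 0, 0, 0]
    - [0, 0, 0.0417, 0, 0, 0]
    - [0, 0, 0.0417, 0, 0, 0]
    - [0, 0, 0, 0, 0, 0]
    - [0, 0, 0, 0, 0, 0]

```text
t: 2.65
ee_pos: [463.8, -35.6, 121.9]
orientation: [3.123, -0.341, -0.006]
ft_force: [-0.2, 0.3, 1.0]
width: 44.0
grasp_force: 0.0
```

Run:
```python
from h import *
go([468,-30.5,62],down(np.arctan2(-.977,-.215)))
```

```text
t 2.65 pos [463.77  -35.569 121.919] w 43.994856689707746 F [-0.24   0.257  1.018] q [-0.102  0.353  2.044 -0.     0.748  1.686]
no-turn dxyz [ 3.248 -5.895 59.904]
rotvec [ 0.001  0.004 -0.001] after turn dxyz [ 3.041 -5.86  59.919]
```

In the tool's units: 25 mm / 600 = 0.0417, 20 mm / 600 = 0.0333.

Call:
creep_tool:
  motion:
    - [0.005, -0.01, 0.025, 0, 0, 0]
    - [0, 0, 0.0417, 0, 0, 0]
    - [0, 0, 0.0333, 0, 0, 0]
    - [0, 0, 0, 0, 0, 0]

```text
t: 2.98
ee_pos: [468.3, -30.0, 61.7]
orientation: [3.123, -0.34, -0.004]
ft_force: [0.0, 0.7, 0.4]
width: 43.7
grasp_force: 0.0
```

Call:
creep_tool:
  motion:
    - [0, -0.02, 0, 0, 0, 0]
    - [0, -0.0267, 0, 0, 0, 0]
    - [0, -0.03, 0, 0, 0, 0]
    - [0, -0.03, 0, 0, 0, 0]
    - [0, -0.03, 0, 0, 0, 0]

```text
t: 3.4
ee_pos: [488.1, 50.6, 64.9]
orientation: [-3.123, 0.34, -0.004]
ft_force: [0.4, -1.6, -1.6]
width: 44.1
grasp_force: 1.1
```

In the tool's units: -18 mm / 600 = -0.03, -10 mm / 600 = -0.0167.

Call:
creep_tool:
  motion:
    - [0, -0.03, 0.0017, 0, 0, 0]
    - [0, -0.03, 0.0017, 0, 0, 0]
    - [0, -0.03, 0, 0, 0, 0]
    - [0, -0.03, 0, 0, 0, 0]
    - [0, -0.0167, 0, 0, 0, 0]

```text
t: 3.82
ee_pos: [506.3, 131.8, 63.2]
orientation: [-3.122, 0.338, -0.005]
ft_force: [1.2, -1.8, 1.4]
width: 44.0
grasp_force: 0.9
```

Call:
creep_tool:
  motion:
    - [0, -0.0083, 0, 0, 0, 0]
    - [0, -0.0083, 0, 0, 0, 0]
    - [0, -0.0067, 0, 0, 0, 0]
    - [0, 0, 0, 0, 0, 0]

```text
t: 4.15
ee_pos: [507.6, 144.4, 61.1]
orientation: [-3.123, 0.339, -0.001]
ft_force: [1.1, -0.3, -0.0]
width: 43.7
grasp_force: 0.0
```

Run:
```python
from h import *
go([468+.215*186,-30.5+.977*186,62],down(np.arctan2(-.977,-.215)))
```

```text
t 4.15 pos [507.604 144.448  61.087] w 43.72699540568026 F [ 1.059 -0.255 -0.013] q [0.255 0.531 1.936 0.    0.674 2.042]
no-turn dxyz [-1.078 -6.699 -0.911]
rotvec [-0. -0.  0.] after turn dxyz [-1.079 -6.699 -0.913]
```

In the tool's units: -2.5 mm / 600 = -0.0042.

Call:
creep_tool:
  motion:
    - [0, -0.0042, 0, 0, 0, 0]
    - [0, -0.0042, 0, 0, 0, 0]
    - [0, 0, 0, 0, 0, 0]

```text
t: 4.4
ee_pos: [508.3, 149.2, 60.6]
orientation: [3.123, -0.34, -0.001]
ft_force: [-0.1, -0.2, 0.2]
width: 44.0
grasp_force: 0.1
```

Call:
creep_tool:
  motion:
    - [0, -0.0033, 0, 0, 0, 0]
    - [0, -0.0033, 0, 0, 0, 0]
    - [0, 0, 0, 0, 0, 0]

```text
t: 4.65
ee_pos: [509.2, 153.3, 60.6]
orientation: [3.123, -0.339, -0.0]
ft_force: [0.6, -0.8, 0.4]
width: 44.2
grasp_force: 0.2
```

In the tool's units: -2 mm / 600 = -0.0033.

Call:
creep_tool:
  motion:
    - [0, -0.0033, 0, 0, 0, 0]
    - [0, -0.0033, 0, 0, 0, 0]
    - [0, 0, 0, 0, 0, 0]

```text
t: 4.9
ee_pos: [509.8, 156.3, 60.5]
orientation: [3.122, -0.337, -0.001]
ft_force: [0.7, -8.2, -0.2]
width: 44.4
grasp_force: 3.6
```

Call:
creep_tool:
  motion:
    - [0, -0.0033, 0, 0, 0, 0]
    - [0, -0.0017, 0, 0, 0, 0]
    - [0, 0, 0, 0, 0, 0]

```text
t: 5.15
ee_pos: [509.7, 156.5, 60.3]
orientation: [3.118, -0.335, -0.004]
ft_force: [0.4, -22.1, 4.8]
width: 44.4
grasp_force: 11.3
```

Run:
```python
from workcell import eyes
import numpy as np,cv2
d=eyes.get_image("top"); np.savez("pics/top1.npz",**d)
d=eyes.get_image("wrist"); np.savez("pics/w2.npz",**d); cv2.imwrite("pics/w2.png",d["img"][:,:,::-1])
```

```text
(no output)
```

View pics/w2.png

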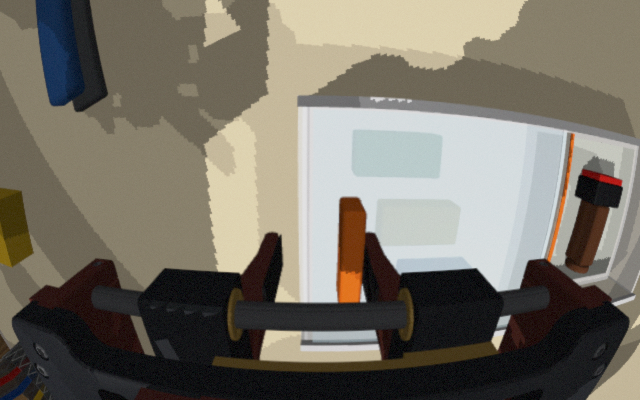

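The end stop is reached: the fin stays put and the force rises to 22 N, so the cover is fully open. The stamp lies free at about (590,220). I back off, rise and use the wrist camera for a closer look at the head.

In the tool's units: -35 mm / 600 = -0.0583, -20 mm / 600 = -0.0333.

Call:
creep_tool:
  motion:
    - [0, 0.0133, 0, 0, 0, 0]
    - [0, 0.0067, 0, 0, 0, 0]
    - [0, 0.0033, -0.0333, 0, 0, 0]
    - [0, 0, -0.0583, 0, 0, 0]
    - [0, 0, -0.0583, 0, 0, 0]
  aperture: 60

```text
t: 5.67
ee_pos: [506.6, 146.2, 150.7]
orientation: [3.123, -0.339, -0.005]
ft_force: [0.8, 1.0, -0.2]
width: 60.0
grasp_force: 0.0
```

Call:
creep_tool:
  motion:
    - [0, 0, -0.0583, 0, 0, 0]
    - [0, 0, -0.0583, 0, 0, 0]
    - [0, 0, -0.05, 0, 0, 0]
    - [0, 0, 0, 0, 0, 0]
    - [0, 0, 0, 0, 0, 0]

```text
t: 6.08
ee_pos: [508.8, 147.0, 252.6]
orientation: [-3.121, 0.338, -0.006]
ft_force: [-0.4, 0.2, 0.2]
width: 60.4
grasp_force: 0.0
```

Create look.py:
```python
import sys,numpy as np,cv2
from workcell import eyes
d=eyes.get_image(sys.argv[1]); np.savez(f"pics/{sys.argv[2]}.npz",**d); cv2.imwrite(f"pics/{sys.argv[2]}.png",d["img"][:,:,::-1])
print("cam at",-d["R"].T@d["t"])
```

```bash
python3 look.py wrist w3
```

```text
cam at [584.28841716 130.83624812 414.91420359]
```

Call:
creep_tool:
  motion:
    - [0, 0.0583, 0, 0, 0, 0]
    - [0, 0.0583, 0, 0, 0, 0]
    - [0, 0.05, 0, 0, 0, 0]
    - [0, 0, 0, 0, 0, 0]
    - [0, 0, 0, 0, 0, 0]

```text
t: 6.55
ee_pos: [485.1, 47.7, 249.0]
orientation: [3.123, -0.343, -0.005]
ft_force: [-0.6, 0.2, -0.2]
width: 59.9
grasp_force: 0.0
```

```bash
python3 look.py wrist w4
python3 -c "
import cv2,numpy as np
a,b=cv2.imread('pics/w3.png'),cv2.imread('pics/w4.png'); cv2.imwrite('pics/w34.png',np.vstack([a[:250],b[:250]]))"
```

```text
cam at [561.77594433  31.55114339 410.8114909 ]
```

View pics/w34.png

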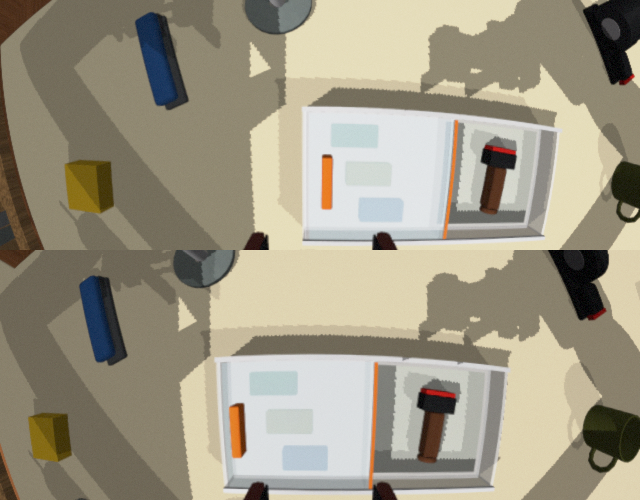

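The head isn't in view, though the stamp is clear: in w3 the face is at (500,150) and the button at (488,210). I'll tilt the tool to look at the head, from two places.

In the tool's units: 0.12 rad / 3.1416 = 0.0382.

Call:
creep_tool:
  motion:
    - [0, 0, 0, 0, 0.0382, 0]
    - [0, 0, 0, 0, 0.0382, 0]
    - [0, 0, 0, 0, 0.0382, 0]
    - [0, 0, 0, 0, 0.0382, 0]
    - [0, 0, 0, 0, 0.0382, 0]

```text
t: 7.02
ee_pos: [485.3, 47.5, 250.6]
orientation: [2.943, -0.318, 0.851]
ft_force: [0.1, -2.0, -0.8]
width: 60.1
grasp_force: 0.0
```

Call:
creep_tool:
  motion:
    - [0, 0, 0, 0, 0, 0]
    - [0, 0, 0, 0, 0, 0]
    - [0, 0, 0, 0, 0, 0]

```text
t: 7.27
ee_pos: [488.0, 46.4, 251.9]
orientation: [2.942, -0.321, 0.844]
ft_force: [-0.4, -0.4, 0.6]
width: 60.2
grasp_force: 0.0
```

```bash
python3 look.py wrist w5
```

```text
cam at [468.89401958  52.20024664 430.32358365]
```

Call:
creep_tool:
  motion:
    - [0, -0.0583, 0, 0, 0, 0]
    - [0, -0.0583, 0, 0, 0, 0]
    - [0, -0.05, 0, 0, 0, 0]
    - [0, 0, 0, 0, 0, 0]
    - [0, 0, 0, 0, 0, 0]

```text
t: 7.73
ee_pos: [515.9, 128.8, 265.2]
orientation: [2.978, -0.295, 0.809]
ft_force: [0.2, -0.5, -1.9]
width: 60.0
grasp_force: 0.0
```

```bash
python3 look.py wrist w6
```

Run:
```python
from h import *
for n in("w5","w6"): print(proj(load(n),[[747,153,292],[722,147,291]]))
```

```text
cam at [501.38499057 130.66567405 444.15943531]
[[145.86722827 -21.04282893]
 [148.21837701  -8.62262471]]
[[239.47509184 -27.54451394]
 [248.0342212  -12.89185209]]
```

In the tool's units: 0.12 rad / 3.1416 = 0.0382.

Call:
creep_tool:
  motion:
    - [0, 0, 0, 0, 0.0382, 0]
    - [0, 0, 0, 0, 0.0382, 0]
    - [0, 0, 0, 0, 0.0382, 0]
    - [0, 0, 0, 0, 0, 0]
    - [0, 0, 0, 0, 0, 0]

```text
t: 8.2
ee_pos: [527.9, 67.5, 320.0]
orientation: [-2.891, 0.199, -1.189]
ft_force: [0.3, 0.9, 0.9]
width: 60.1
grasp_force: 0.0
```

```bash
python3 look.py wrist w6
```

```text
cam at [469.40258564  65.30259095 489.54522895]
```

Call:
creep_tool:
  motion:
    - [0, 0.0583, 0, 0, 0, 0]
    - [0, 0.0583, 0, 0, 0, 0]
    - [0, 0.05, 0, 0, 0, 0]
    - [0, 0, 0, 0, 0, 0]
    - [0, 0, 0, 0, 0, 0]

```text
t: 8.67
ee_pos: [521.8, 13.4, 314.2]
orientation: [-2.894, 0.193, -1.171]
ft_force: [0.3, 0.4, 0.3]
width: 59.7
grasp_force: 0.0
```

```bash
python3 look.py wrist w5
```

Run:
```python
from h import *
c=[]
for n in("w5","w6"):
    d=load(n); u,v=proj(d,[747,153,292])[0]; print(u,v)
    x0=int(u)-50; y0=max(int(v)-40,0); print(n,"crop origin",x0,y0); c.append(cv2.resize(cv2.imread(f"pics/{n}.png")[y0:y0+75,x0:x0+100],None,fx=4,fy=4,interpolation=cv2.INTER_CUBIC))
s=[]
for n,x0,y0 in(("w3",450,130),("w4",395,125)): s.append(cv2.resize(cv2.imread(f"pics/{n}.png")[y0:y0+75,x0:x0+100][:, :],None,fx=4,fy=4,interpolation=cv2.INTER_CUBIC))
cv2.imwrite("pics/heads.png",np.vstack([np.hstack(c),np.hstack(s)]))
```

```text
cam at [465.24062461  10.30471693 484.29754964]
176.19558501875028 74.94340228161286
w5 crop origin 126 34
221.2074364199758 73.78563136678275
w6 crop origin 171 33
```

View pics/heads.png

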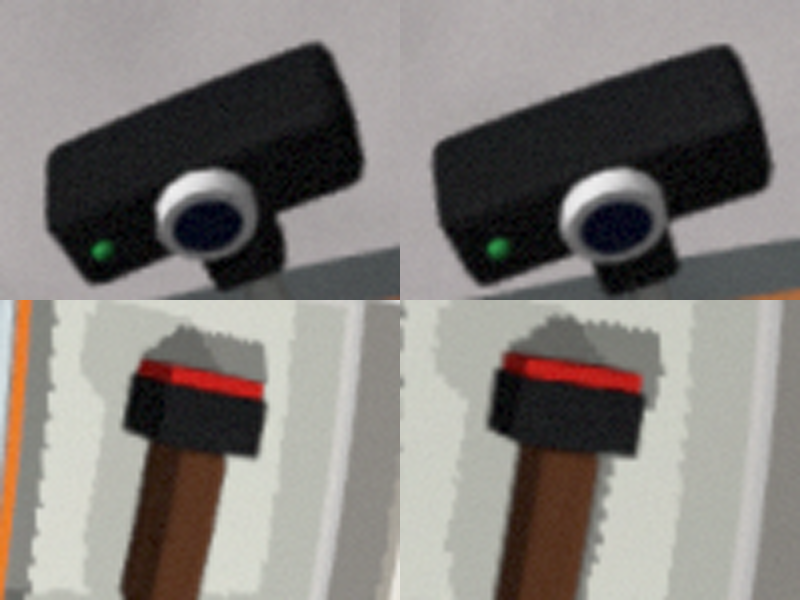

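The head box and lens ring are sharp. Lens centre is (208,222) in w5 and (219,225) in w6, crop pixels. Next: fit the head outline and triangulate the stamp head's right-hand top corners and handle edge.

Create fit.py:
```python
from h import *
np.set_printoptions(precision=3,suppress=True)
T,S,A,B=load("top0"),load("scene0"),load("w5"),load("w6")
c=lambda pts,x0,y0:np.array([[x0+(x+.5)/4-.5,y0+(y+.5)/4-.5] for x,y in pts])
oA=c([(100,127),(190,90),(270,58),(46,195),(70,263),(120,274),(300,205),(340,190),(345,90),(362,150)],126,34)
oB=c([(100,117),(190,85),(280,55),(34,180),(55,258),(110,277),(300,214),(340,202),(355,100),(371,160)],171,33)
lA,lB=c([(208,222)],126,34)[0],c([(219,225)],171,33)[0]
K=np.array([[i*18,j*45,k*17] for i in(-1,1) for j in(-1,1) for k in(-1,1)])
def f(p):
    R=Rot.from_euler("ZY",p[3:]).as_matrix(); X=K@R.T+p[:3]; L=p[:3]+R@[-26,0,0]; r=[]
    for d,o,l in((A,oA,lA),(B,oB,lB)):
        h=cv2.convexHull(proj(d,X).astype(np.float32))
        r+=[cv2.pointPolygonTest(h,(float(u),float(v)),True) for u,v in o]; r+=list(2*(proj(d,L)[0]-l))
    for d,l in((T,(283.5,146.9)),(S,(376.3,163.3))): r+=list(proj(d,L)[0]-l)
    return np.array(r)
for t in(-.05,-.2,-.35):
    s=least_squares(f,[747,152,292,.2,t],diff_step=1e-4,x_scale=[1,1,1,.01,.01],loss="soft_l1"); p=s.x
    R=Rot.from_euler("ZY",p[3:]).as_matrix(); L=p[:3]+R@[-26,0,0]; print(p,"lens",L,s.cost)
print(s.fun)
np.savez("head.npz",R=R,L=L)
C,D=load("w3"),load("w4")
c3=lambda x,y:c([(x,y-300)],450,130)[0]; c4=lambda x,y:c([(x,y-300)],395,125)[0]
for n,a,b in(("frontR",(264,398),(240,392)),("backR",(256,457),(236,457)),("handleR0",(225,457),(197,455)),("handleR1",(203,598),(180,598))):
    print(n,tri([(C,c3(*a)),(D,c4(*b))]))
```

```bash
python3 fit.py
```

```text
[753.529 155.565 287.647   0.253  -0.093] lens [728.467 149.081 285.224] 20.07546263704999
[753.539 155.572 287.647   0.254  -0.094] lens [728.482 149.076 285.203] 20.076097533863425
[753.525 155.565 287.647   0.253  -0.093] lens [728.464 149.077 285.229] 20.075359391716162
[ 0.364  0.584  0.983  0.818  0.609  3.895  2.723  2.386  0.495  0.781
  1.402 -0.153  0.497  0.59   1.152  0.968  0.076  3.27   1.895  1.309
  0.351  0.031 -1.363 -1.117 -1.382 -1.428  0.718  3.897]
frontR (array([ 485.019, -129.743,   34.672]), np.float64(0.015670971584199833))
backR (array([ 462.896, -127.203,   30.432]), np.float64(0.04143923585297671))
handleR0 (array([ 465.917, -113.008,   30.604]), np.float64(0.2645199902561899))
handleR1 (array([ 415.965, -101.749,   28.186]), np.float64(1.5527784109685854))
```

Create fit2.py:
```python
from h import *
np.set_printoptions(precision=3,suppress=True)
def wcloud(d,box):
    u0,v0,u1,v1=box; v,u=np.mgrid[v0:v1,u0:u1]; z=d["range_z"][v0:v1,u0:u1].astype(float)
    x,y=(u-d["cx"])/d["fx"],(v-d["cy"])/d["fy"]; r=np.hypot(x,y)+1e-9; k=np.tan(r)/r*z
    return (np.stack([x*k,y*k,z],-1)-d["t"])@d["R"], d["img"][v0:v1,u0:u1].astype(int), z
T,S,A,B=load("top0"),load("scene0"),load("w5"),load("w6")
cl=[]
for d,b in((A,(134,42,220,107)),(B,(176,41,266,106))):
    P,I,z=wcloud(d,b); m=(I.max(-1)<70)&(z>0)&(abs(P[...,0]-750)<60)&(P[...,2]>255)
    m=cv2.erode(m.astype(np.uint8),np.ones((5,5)))>0
    Q=P[m]; cl.append(Q); print(len(Q),np.percentile(Q,[2,50,98],0))
lw=[(A,(177.6,89.1)),(B,(225.4,88.9))]; ls=[(T,(283.5,146.9)),(S,(376.3,163.3))]
print("lens tri wrist",tri(lw),"other",tri(ls),"all",tri(lw+ls))
for n,c,l in(("both",cl,[]),("both+lens",cl,lw),("A",cl[:1],[]),("B",cl[1:],[]),("all lens",cl,lw+ls)):
    p,L,R,co=headfit(c,l); print(n,p,L,co)
```

```bash
python3 fit2.py
```

```text
1570 [[722.213 109.215 281.574]
 [737.5   141.215 305.124]
 [756.692 186.166 310.019]]
1994 [[721.668 111.75  282.137]
 [736.949 147.904 305.73 ]
 [757.454 188.314 309.951]]
lens tri wrist (array([720.876, 146.03 , 290.686]), np.float64(0.33029764077794255)) other (array([722.951, 145.292, 299.622]), np.float64(0.9087286064205387)) all (array([720.822, 146.094, 291.161]), np.float64(1.8864243583594202))
both [749.255 147.443 291.327   0.253  -0.199] [724.581 141.062 286.18 ] 4.367208239808567
both+lens [748.047 153.122 291.27    0.241  -0.11 ] [722.952 146.956 288.406] 4.678493306918096
A [746.875 156.223 291.365   0.255  -0.23 ] [722.377 149.842 285.44 ] 2.2144140805594557
B [749.186 147.817 291.32    0.243  -0.177] [724.346 141.655 286.735] 2.10113722458945
all lens [747.955 153.11  291.227   0.242  -0.093] [722.82  146.919 288.802] 5.505219795634131
```

Add to fit2.py:
```python
src=open("fit.py").read().split("def f(p)")[0]; exec(src)
from itertools import product
def f(p,wl=1,shrink=1.0,wc=1):
    R=Rot.from_euler("ZY",p[3:]).as_matrix(); X=K@R.T+p[:3]; Lp=p[:3]+R@[-26,0,0]; r=[]
    for d,o,l in((A,oA,lA),(B,oB,lB)):
        h=cv2.convexHull(proj(d,X).astype(np.float32))
        r+=[cv2.pointPolygonTest(h,(float(u),float(v)),True)-shrink for u,v in o]; r+=list(wl*(proj(d,Lp)[0]-l))
    H=np.array([18,45,17.])
    for Q in cl:
        q=np.abs((Q-p[:3])@R)-H; sd=np.linalg.norm(np.maximum(q,0),axis=1)+np.minimum(q.max(1),0); r+=list(wc*sd/np.sqrt(len(Q))*3)
    return np.array(r)
for wl,sh,wc in product((0,1),(0,.7),(0,1)):
    s=least_squares(f,[748,152,291,.24,-.15],diff_step=1e-4,x_scale=[1,1,1,.01,.01],loss="soft_l1",args=(wl,sh,wc)); p=s.x
    R=Rot.from_euler("ZY",p[3:]).as_matrix(); print(wl,sh,wc,p,p[:3]+R@[-26,0,0],round(s.cost,1))
```

```bash
python3 fit2.py | tail -8
```

```text
0 0 0 [757.661 156.639 286.497   0.234   0.151] [732.657 150.678 290.401] 3.8
0 0 1 [748.199 153.53  291.328   0.24   -0.159] [723.266 147.42  287.2  ] 59.9
0 0.7 0 [753.661 155.049 289.279   0.226   0.096] [728.441 149.244 291.782] 2.4
0 0.7 1 [748.313 153.401 291.48    0.239  -0.179] [723.451 147.355 286.863] 49.6
1 0 0 [758.358 157.488 284.748   0.259  -0.075] [733.293 150.858 282.806] 11.6
1 0 1 [748.24  153.374 291.269   0.241  -0.115] [723.157 147.22  288.274] 60.5
1 0.7 0 [754.328 155.671 287.902   0.244  -0.104] [729.236 149.425 285.191] 7.2
1 0.7 1 [748.37  153.363 291.457   0.238  -0.137] [723.341 147.289 287.901] 50.5
```

Run:
```python
from h import *
np.set_printoptions(precision=1,suppress=True)
C,D=load("w3"),load("w4")
q=lambda o,x,y:(o[0]+(x+.5)/4-.5,o[1]+(y-300+.5)/4-.5)
for n,d,o,L in(("w3",C,(450,130),dict(fL=(172,378),fR=(264,398),bR=(256,457),hR0=(225,457),hR1=(203,598))),("w4",D,(395,125),dict(fL=(133,386-6),fR=(240,392),bL=(117,447),bR=(236,457),hR0=(197,455),hR1=(180,598)))):
    P={k:atz(d,q(o,*v),34 if k[0]!="h" else 33) for k,v in L.items()}
    print(n,P,"yaw edge",-np.arctan2(*(P["fL"]-P["fR"])),"handle",np.arctan2(*(P["hR0"]-P["hR1"])[::-1]),"bf",np.arctan2(*(P["fR"]-P["bR"])[::-1]))
# colour segmentation of the brown handle, wrist depth not needed
for n,d in(("w3",C),("w4",D)):
    I=d["img"].astype(int); m=((I[...,0]-I[...,2]>30)&(I[...,0]<140)&(I[...,1]<80)).astype(np.uint8); m[:, :380]=0; m[230:]=0;m[:, 530:]=0
    k,lab,st,ce=cv2.connectedComponentsWithStats(m); i=1+np.argmax(st[1:,4]); v,u=np.nonzero(lab==i); print(n,st[i])
    X=np.array([atz(d,(a,b),22) for a,b in zip(u[::4],v[::4])]); c=X.mean(0); w=np.linalg.svd(X-c)[2][0]; w*=np.sign(w[0]); t=(X-c)@w; print("handle c",c,"yaw",np.arctan2(w[1],w[0]),t.min(),t.max())
```

```text
w3 {'fL': array([498.3, -90.7]), 'fR': array([ 484.9, -130.2]), 'bR': array([ 464.1, -124.8]), 'hR0': array([ 466.3, -111.4]), 'hR1': array([415.7, -98.8])} yaw edge -0.3276581084052625 handle -0.24466978575360832 bf -0.2538236196535308
w4 {'fL': array([495.3, -93.2]), 'fR': array([ 484.9, -130. ]), 'bL': array([475. , -84.5]), 'bR': array([ 463.8, -125.7]), 'hR0': array([ 466.8, -112.2]), 'hR1': array([ 419.8, -100.3])} yaw edge -0.2768914643783636 handle -0.24753742313560523 bf -0.20213390091057845
w3 [481 167  25  47 694]
handle c [434.8 -94.1] yaw -0.3076421620043695 -34.6421875348469 33.97808253846941
w4 [418 162  26  51 803]
handle c [434.9 -94.6] yaw -0.3240879783483033 -35.35765543820182 33.59927529085428
```

Run:
```python
from h import *
go([438,-96,120],down(-1.856))
```

```text
t 8.7167 pos [521.959  13.891 314.375] w 59.99047317022262 F [-0.093  0.061 -0.748] q [ 0.04  -0.089  2.255 -0.284  0.218  1.996]
no-turn dxyz [-181.29   129.539   85.207]
rotvec [-0.123 -0.759  0.145] after turn dxyz [-49.65  129.074 194.375]
```

The rows are not in the units I measure in: shifts go in shares of 600 mm and turns go in shares of pi rad. I convert before sending: -0.1084 rad / 3.1416 = -0.0345.

Call:
creep_tool:
  motion:
    - [0, 0, 0, -0.0056, -0.0345, 0.0066]
    - [0, 0, 0, -0.0056, -0.0345, 0.0066]
    - [0, 0, 0, -0.0056, -0.0345, 0.0066]
    - [0, 0, 0, -0.0056, -0.0345, 0.0066]
    - [0, 0, 0, -0.0056, -0.0345, 0.0066]
  aperture: 50

```text
t: 9.13
ee_pos: [522.0, 14.6, 315.7]
orientation: [-3.099, 0.378, -0.339]
ft_force: [1.1, 0.3, -0.6]
width: 50.2
grasp_force: 0.0
```

Call:
creep_tool:
  motion:
    - [0, 0, 0, -0.0056, -0.0345, 0.0066]
    - [0, 0, 0, -0.0056, -0.0345, 0.0066]
    - [-0.0167, 0.0433, 0.0333, 0, 0, 0]
    - [-0.0167, 0.0433, 0.0333, 0, 0, 0]
    - [-0.0167, 0.0433, 0.0333, 0, 0, 0]

```text
t: 9.55
ee_pos: [471.4, -53.1, 253.6]
orientation: [3.107, -0.442, 0.001]
ft_force: [-0.4, 0.7, -0.5]
width: 49.7
grasp_force: 0.0
```

Call:
creep_tool:
  motion:
    - [-0.0167, 0.0433, 0.0333, 0, 0, 0]
    - [-0.0167, 0.0417, 0.0333, 0, 0, 0]
    - [0, 0, 0, 0, 0, 0]
    - [0, 0, 0, 0, 0, 0]

```text
t: 9.88
ee_pos: [436.7, -96.5, 213.7]
orientation: [3.107, -0.447, -0.003]
ft_force: [0.1, 0.4, -0.3]
width: 50.3
grasp_force: 0.0
```

Run:
```python
from h import *
go([438,-96,120],down(-1.856))
```

```text
t 9.8833 pos [436.714 -96.488 213.69 ] w 50.345857440087755 F [ 0.113  0.434 -0.252] q [-0.242  0.173  2.015 -0.003  0.956  1.616]
no-turn dxyz [ 1.268 -1.081 93.685]
rotvec [ 0.003  0.002 -0.   ] after turn dxyz [ 1.097 -0.83  93.69 ]
```

Call:
creep_tool:
  motion:
    - [0.0017, -0.0017, 0.0583, 0, 0, 0]
    - [0, 0, 0.0583, 0, 0, 0]
    - [0, 0, 0.0583, 0, 0, 0]
    - [0, 0, 0.05, 0, 0, 0]
    - [0, 0, 0.0417, 0, 0, 0]

```text
t: 10.3
ee_pos: [440.6, -94.8, 53.4]
orientation: [3.109, -0.441, 0.003]
ft_force: [-0.1, 1.3, -0.9]
width: 50.1
grasp_force: 0.0
```

Call:
creep_tool:
  motion:
    - [0, 0, 0.025, 0, 0, 0]
    - [0, 0, 0.025, 0, 0, 0]
    - [0, 0, 0, 0, 0, 0]
    - [0, 0, 0, 0, 0, 0]

```text
t: 10.63
ee_pos: [440.2, -95.0, 24.6]
orientation: [3.109, -0.441, 0.001]
ft_force: [-0.3, -0.2, -0.7]
width: 50.0
grasp_force: 0.0
```

In the tool's units: 8 mm / 600 = 0.0133, 7.5 mm / 600 = 0.0125.

Call:
creep_tool:
  motion:
    - [0, 0, 0.0133, 0, 0, 0]
    - [0, 0, 0.0125, 0, 0, 0]
    - [0, 0, 0, 0, 0, 0]
    - [0, 0, 0, 0, 0, 0]

```text
t: 10.97
ee_pos: [439.1, -95.8, 9.3]
orientation: [3.109, -0.444, 0.002]
ft_force: [0.6, 0.4, -0.1]
width: 50.1
grasp_force: 0.0
```

Call:
creep_tool:
  motion:
    - [0, 0, 0, 0, 0, 0]
    - [0, 0, 0, 0, 0, 0]
    - [0, 0, 0, 0, 0, 0]
    - [0, 0, 0, 0, 0, 0]
    - [0, 0, 0, 0, 0, 0]
  aperture: 0

```text
t: 11.38
ee_pos: [439.1, -95.9, 9.4]
orientation: [3.109, -0.444, 0.002]
ft_force: [-0.8, 1.0, 2.1]
width: 21.9
grasp_force: 29.8
```

Call:
creep_tool:
  motion:
    - [0, 0, -0.0133, 0, 0, 0]
    - [0, 0, -0.025, 0, 0, 0]
    - [0, 0, -0.0417, 0, 0, 0]
    - [0, 0, -0.0417, 0, 0, 0]
    - [0, 0, -0.0417, 0, 0, 0]

```text
t: 11.8
ee_pos: [438.4, -95.6, 108.5]
orientation: [3.109, -0.444, 0.0]
ft_force: [0.4, -0.4, -0.5]
width: 21.8
grasp_force: 29.8
```

In the tool's units: -30 mm / 600 = -0.05.

Call:
creep_tool:
  motion:
    - [0, 0, -0.05, 0, 0, 0]
    - [0, 0, -0.05, 0, 0, 0]
    - [0, 0, 0, 0, 0, 0]

```text
t: 12.05
ee_pos: [441.8, -96.4, 172.5]
orientation: [3.108, -0.444, 0.016]
ft_force: [1.3, -0.6, 0.0]
width: 21.7
grasp_force: 29.8
```

```bash
python3 look.py wrist w7
```

Create tgt.py:
```python
from h import *
import sys
def target(L,yaw,tilt,dist=150,face=(60.2,0,-9.6)):
    H=Rot.from_euler("ZY",[yaw,tilt]).as_matrix(); R=H@np.diag([1,-1,-1.]); return L-dist*H[:,0]-R@np.array(face),R
```

Run:
```python
from tgt import *
p,R=target(np.array([723,147,288.5]),.24,-.14); print(p); go(p,R)
d=load("w7"); I=d["img"].astype(int); m=(I[...,0]>150)&(I[...,1]<60)&(I[...,2]<60); v,u=np.nonzero(m[:,200:450]); print(len(u),u.min()+200,u.max()+200,v.min(),v.max())
from workcell import status; o=status.get_obs(); R0=Rot.from_rotvec(o["orientation"]).as_matrix(); f=o["ee_pos"]+R0@[60.2,0,-9.6]; print("face predicted px",proj(d,[f,f+R0@[0,21,0],f+R0@[0,-21,0],f+R0@[0,21,-13],f+R0@[0,-21,-13]]))
```

```text
cam at [ 515.16133411 -116.81195891  335.31489557]
[522.12362688  97.84219632 249.66196374]
t 12.1 pos [440.741 -96.148 170.242] w 21.772433284177243 F [ 0.028 -0.028 -0.042] q [-0.241  0.244  2.049 -0.001  0.84   1.614]
no-turn dxyz [  24.476 -208.991  -79.288]
rotvec [ 0.039  0.129 -0.522] after turn dxyz [ 135.02  -169.085  -61.178]Traceback (most recent call last):
  File "<stdin>", line 3, in <module>
    return umr_minimum(a, axis, None, out, keepdims, initial, where)
ValueError: zero-size array to reduction operation minimum which has no identity
```

In the tool's units: -10 mm / 600 = -0.0167, -0.1044 rad / 3.1416 = -0.0332.

Call:
creep_tool:
  motion:
    - [0, 0, -0.0167, 0.0025, 0.0082, -0.0332]
    - [0, 0, -0.0167, 0.0025, 0.0082, -0.0332]
    - [0, 0, -0.0167, 0.0025, 0.0082, -0.0332]
    - [0, 0, -0.0167, 0.0025, 0.0082, -0.0332]
    - [0, 0, -0.0167, 0.0025, 0.0082, -0.0332]

```text
t: 12.52
ee_pos: [435.1, -95.7, 216.3]
orientation: [-3.092, -0.38, -0.205]
ft_force: [0.4, 0.0, -0.6]
width: 21.7
grasp_force: 29.8
```

Call:
creep_tool:
  motion:
    - [0.02, -0.035, -0.0033, 0, 0, 0]
    - [0.02, -0.035, -0.0033, 0, 0, 0]
    - [0.02, -0.035, -0.0033, 0, 0, 0]
    - [0.02, -0.035, -0.0033, 0, 0, 0]
    - [0.02, -0.035, -0.0033, 0, 0, 0]

```text
t: 12.93
ee_pos: [466.9, 20.7, 234.3]
orientation: [-3.093, -0.371, -0.203]
ft_force: [-0.5, -0.3, -0.7]
width: 21.9
grasp_force: 29.8
```

Call:
creep_tool:
  motion:
    - [0.02, -0.035, -0.0033, 0, 0, 0]
    - [0.02, -0.035, 0, 0, 0, 0]
    - [0.02, -0.035, 0, 0, 0, 0]
    - [0, 0, 0, 0, 0, 0]
    - [0, 0, 0, 0, 0, 0]

```text
t: 13.35
ee_pos: [486.4, 89.9, 241.1]
orientation: [-3.093, -0.376, -0.203]
ft_force: [-1.0, -0.4, -0.5]
width: 22.0
grasp_force: 29.8
```

```bash
python3 look.py scene s2; python3 look.py top t2;python3 look.py wrist w8
```

Run:
```python
from tgt import *
p,R=target(np.array([723,147,288.5]),.24,-.14); go(p,R)
d=load("w8"); S=load("s2")
from workcell import status; o=status.get_obs(); R0=Rot.from_rotvec(o["orientation"]).as_matrix(); f=o["ee_pos"]+R0@[60.2,0,-9.6]
print("face px wrist",proj(d,[f,f+R0@[0,21,-13],f+R0@[0,-21,-13]]),"lens",proj(d,[723,147,288.5]),"scene",proj(S,f),proj(S,[723,147,288.5]), "face in head",)
for n,b in(("w8",(150,60,480,260)),("s2",(280,100,420,220)),("t2",(250,120,380,240))):
    J=load(n)["img"][b[1]:b[3],b[0]:b[2]]; h=cv2.cvtColor(J,cv2.COLOR_RGB2HSV); m=((h[...,0]<6)|(h[...,0]>174))&(h[...,1]>170)&(h[...,2]>50); v,u=np.nonzero(m); print(n,len(u),(u.min()+b[0],u.max()+b[0],v.min()+b[1],v.max()+b[1],u.mean()+b[0],v.mean()+b[1]) if len(u) else 0)
a=cv2.resize(cv2.imread("pics/s2.png")[110:230,300:420],(600,600),interpolation=cv2.INTER_CUBIC)[:600]
cv2.imwrite("pics/chk.png",np.hstack([cv2.resize(cv2.imread("pics/s2.png")[110:230,320:400],(400,600),interpolation=cv2.INTER_CUBIC),cv2.resize(cv2.imread("pics/w8.png")[50:350,220:420],(400,600),interpolation=cv2.INTER_CUBIC)]))
```

```text
cam at [1489.84411101 -725.71507354 1005.28252769]
cam at [ 448.13170728   26.91655998 1684.52112311]
cam at [540.80733326 102.02792788 412.06231214]
t 13.5 pos [486.312  88.452 241.485] w 22.322797696232204 F [-0.995 -0.555 -0.4  ] q [0.146 0.146 1.979 0.02  0.886 1.467]
no-turn dxyz [37.77  -0.669 -3.232]
rotvec [-0.003  0.008 -0.001] after turn dxyz [37.796 -0.608 -2.931]
face px wrist [[322.042 148.743]
 [368.375 152.481]
 [275.939 152.441]] lens [[ 319.902 -152.848]] scene [[332.088 157.894]] [[375.53 165.99]] face in head
w8 1508 (np.int64(277), np.int64(366), np.int64(148), np.int64(166), np.float64(321.60212201591514), np.float64(156.69628647214853))
s2 90 (np.int64(300), np.int64(387), np.int64(113), np.int64(162), np.float64(341.22222222222223), np.float64(149.3))
t2 18 (np.int64(293), np.int64(302), np.int64(208), np.int64(210), np.float64(297.72222222222223), np.float64(209.05555555555554))
```

View pics/chk.png

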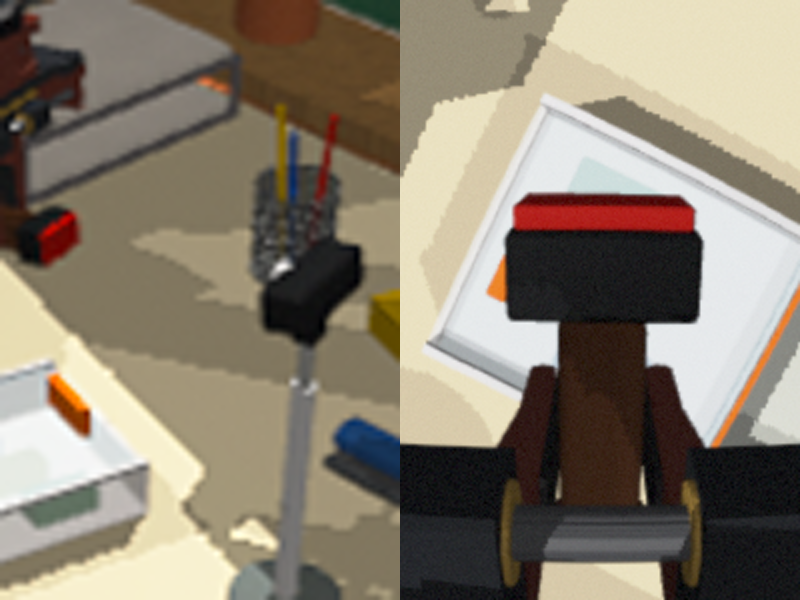

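The stamp sits square in the gripper. The red face at scene pixel (331.6,157.2) matches the predicted (332,158). I advance the remaining 38 mm gently.

In the tool's units: 10 mm / 600 = 0.0167, 5 mm / 600 = 0.0083, 0.008 rad / 3.1416 = 0.0025.

Call:
creep_tool:
  motion:
    - [0.0167, 0, -0.0017, 0, 0, 0]
    - [0.0167, -0.001, -0.0017, 0, 0.0025, 0]
    - [0.0167, 0, -0.0017, 0, 0, 0]
    - [0.0083, 0, 0, 0, 0, 0]
    - [0.0042, 0, 0, 0, 0, 0]

```text
t: 13.92
ee_pos: [524.2, 98.6, 250.8]
orientation: [-3.091, -0.371, -0.221]
ft_force: [0.7, -0.4, -0.7]
width: 22.1
grasp_force: 29.8
```

Call:
creep_tool:
  motion:
    - [0, 0, 0, 0, 0, 0]
    - [0, 0, 0, 0, 0, 0]
    - [0, 0, 0, 0, 0, 0]
    - [0, 0, 0, 0, 0, 0]
    - [0, 0, 0, 0, 0, 0]

```text
t: 14.33
ee_pos: [522.5, 98.5, 250.4]
orientation: [-3.092, -0.372, -0.219]
ft_force: [-0.2, 0.1, -0.5]
width: 22.0
grasp_force: 29.8
```

```bash
python3 look.py scene s3; python3 look.py top t3
```

Run:
```python
from tgt import *
L=np.array([723,147,288.5]);p,R=target(L,.24,-.14); go(p,R)
from workcell import status; o=status.get_obs(); R0=Rot.from_rotvec(o["orientation"]).as_matrix(); f=o["ee_pos"]+R0@[60.2,0,-9.6]; H=R@np.diag([1,-1,-1]); print("face in lens frame",H.T@(f-L),"pred top/scene px",proj(load("t3"),f),proj(load("s3"),f))
c=lambda n,a:cv2.resize(cv2.imread(f"pics/{n}.png")[a[1]:a[1]+120,a[0]:a[0]+80],(400,600),interpolation=cv2.INTER_CUBIC)
cv2.imwrite("pics/fin.png",np.hstack([c("s3",(320,110)),c("t3",(255,125))]))
```

```text
cam at [1489.84411101 -725.71507354 1005.28252769]
cam at [ 448.13170728   26.91655998 1684.52112311]
t 14.4333 pos [522.587  98.515 250.468] w 21.962084201091617 F [-0.334  0.438 -0.373] q [0.155 0.189 1.902 0.019 0.909 1.476]
no-turn dxyz [-0.718  0.546  0.71 ]
rotvec [-0.003 -0.002 -0.001] after turn dxyz [-0.717  0.543  0.713]
face in lens frame [-149.301    0.465    0.825] pred top/scene px [[292.875 194.297]] [[340.505 158.483]]
```

View pics/fin.png

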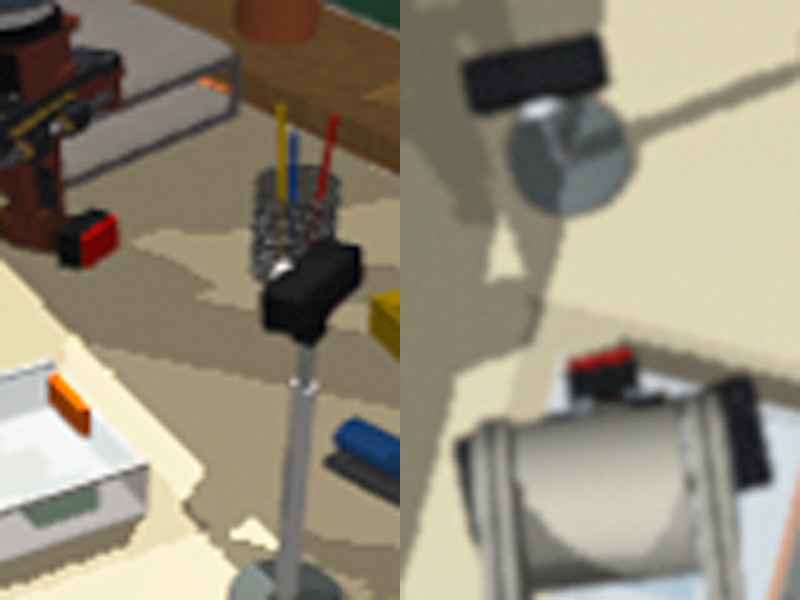

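The red face stands at the expected pixels, parallel to the head in both views, and the fin is still at the open end. Handing in.

```bash
python3 -c "
from workcell import ticket; print(ticket.close_job())"
```

```text
the job is handed in; nothing more can be done
None
```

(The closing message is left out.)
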